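Slide a well plate under the reader's bridge and start it

ROBOT

A 6-joint arm with a two-finger parallel gripper is mounted at the origin on the work surface. World frame = base frame: x ahead of the robot, y to its left, z up, the work surface at z = 0. Lengths are in m, angles in rad, forces in N, time in s.
With the tool pointing down it reaches from about 0.325 to 0.9 m from the base axis. Payload 3.5 kg.
Tool frame: the origin (TCP) lies at the very end of the fingers, on their centre line; the grasp point (between the pads) lies 19 mm behind it; z points along the fingers, y is the line along which they close (so a half turn about z gives the same grasp; the last joint's range is limited). The gripper opens to 85 mm and grips with 20 to 120 N. Pads are 22 mm wide; open, the fingers measure 114 mm over their backs; the gripper's body (76 mm by 85 mm) begins 54 mm behind the grasp point. The pads swing forward as they close: fully open they stand 13 mm farther back than shut.
Start: joints at [1.244, 0.276, -0.026, 1.268, 0, 1.467], TCP at [0.139, 0.609, 0.231] pointing down, gripper open.
Joint ranges: [-3.12, 3.12], [-0.85, 1.88], [-1.08, 1.24], [-1.95, 2.15], [-1.57, 1.53], [-3.14, 3.14]. Speed limits (rad/s): [2.57, 2.57, 3.14, 3.14, 3.14, 3.14].

INTERFACE

Orientations are given as [roll, pitch, yaw] about the fixed x, y, z axes, in that order (R = Rz(yaw) Ry(pitch) Rx(roll)).
In Python, from workcell import status, optics, order gives the robot as it stands. The module is installed in compiled form; this text tells all that it offers.
- The arm moves only by the shell command python3 -m crank 'ROWS' [FORCE]. ROWS is text: rows parted by semicolons, each of 7 numbers parted by spaces: the shift along the tool's x, y, z in units of 30 mm (1.0 is 30 mm), then the turn, a rotation vector about the tool's x, y, z in units of 8 degrees (1.0 is 8 degrees), then the finger opening in mm, from 0 to 85.4. A call has 1 to 8 rows; each row shifts and turns the commanded pose from where the row before left it, along the tool's axes as they then stand; what a row does not reach is not made up. A row lasts 1/10 s, in which the tool goes at most 50 mm and 8.59 degrees, less where a joint would pass 70% of its speed; a pose out of reach is approached as far as the arm can. A call is refused whole if a number of a shift passes 1 or a number of a turn 1, either way. A call with a gripper value outside its range is refused whole. The fingers move at their own pace and stop on an object; FORCE is the grip in N (left out, the last holds). Time passes only in rows, so rows that do not move let the fingers close. It gives the time, the measured TCP pose, the force, the opening and the grip force at its end, in the units of the state.
- status.observe(): the state, without advancing time (a new reading comes with each control period).
- optics.get_image(name): name is "scene" or "top" or "wrist"; returns a dict with "image" (420x560x3 uint8, blue, green, red), "fx", "fy", "cx", "cy" (pixels), "view" (4x4, takes a point from world to camera coordinates). Camera axes: x right, y up, looking along -z (the intrinsics and any distortion apply to the point x, -y, -z); pixel columns grow to the right and rows downward; lengths in m; the calibration is good to about 2 mm. A picture is of the moment at which its call begins. There is no depth.
- order.hand_in(): hands the job in; it is judged then, once.
The state is a dict: "clock": time; "qpos": joint angles; "joint_velocities": joint speeds; "effort": joint torques, N m; "tcp_pos": TCP position; "ee_rot": TCP orientation; "force": force on the tool from outside, world axes, zero at the start; "moment": the same for the moment, N m; "opening": opening from 0.0 (shut) to 1.0 (fully open); "grip_force": force on a finger pad.
Only numpy, scipy, OpenCV 4.12 (cv2) and the standard library are available. Lean on these libraries where they do the work, as an engineer would, in place of code of your own. Each camera call takes 0.05 s, during which the arm holds its last target. There are 200 camera calls.

TASK

Push the shallow well plate along the bench, flat and without lifting or tipping it, under the low bridge of the plate reader until its leading edge sits squared up against the stop bar behind the bridge. Then press the reader's start button all the way down and let it go. Do not pick anything up, do not press the button before the plate is home, and leave everything else on the bench where it stands.

Things in the scene. Friction and masses are not known exactly. Their poses are not given: they have to be found in the camera images.
- plate: shallow 24-well plate of white plastic, loose, 0.06 to 0.13 kg: 85.5 (its x) x 127.5 (its y) x 20 mm high, 4 x 6 grey round wells on top. Origin: centre of the underside. Starts before the reader's open side (reader's -y), its y within about 0.25 rad of the reader's y, its centre within 30 mm of the lane's centre line. The deep plate is 44 mm high.
- reader: white plate reader fixed to the bench: a flat bridge between two pods. Origin on the bench under the middle of the bridge; the plate's lane runs through it along the reader's +y, open at -y. Pods 50 (x) x 80 (y) x 51.5 mm high, inner faces at x = +-53 mm: the lane is 106 mm wide from y = -40 to +40 mm. With the plate home its origin lies at this origin.
- bridge (a point): centre of the bridge's underside, 25.5 mm above the bench at reader (0, 0). The bridge spans the lane from y = -25 to +25 mm, its top 51.5 mm above the bench; 5.5 mm headroom over the plate. With the plate home, 39 mm of it stands out before the bridge (-y side), where fingers can still push it.
- stop (a point): middle of the face of the stop bar, 10 mm above the bench at reader (0, 64 mm). The aluminium bar is 15 mm high, square across the lane, rigid, held by two low side arms outside the lane
- start (a joint): the start button, a round 26 mm white cap in a grey housing on top of the reader's pod at reader x = -78 mm, y = +12 mm: 0 released, 0.006 m fully pressed straight down; a spring (4 N at the bottom) brings it back
- start_top (a point): centre of the start button's top face, about 70 mm above the bench
- deepplate: bystander: deep 24-well plate, white with grey wells like the shallow one but 44 mm high (85.5 x 127.5 x 44 mm), origin under its centre; loose, on the far side of the lane from the robot
- tipbox: bystander: orange pipette-tip box with clear lid, 122 x 82 x 67 mm, origin under its centre; loose, beyond the stop bar
- bottle: bystander: jar with blue lid, 60 mm diameter, 120 mm high, origin under its centre; loose. Bottle, beaker and tube swap places between starts
- beaker: bystander: open glass beaker, 66 mm diameter, 70 mm high, origin under its centre; loose
- tube: bystander: capped clear tube standing upright, 34 mm diameter, 114 mm high, origin under its centre; loose
- microrack: bystander: blue block with microtubes, 55 x 90 x 42 mm, origin under its centre; loose, on the robot's side of the lane
Mind the look-alikes: they are no part of the job. Leave any pink or purple look-alike of the plate alone.

How it is judged:
By the outcome, as a careful person would: the job done as asked, in the order asked, and still so for the second after the job is handed in, with the robot touching nothing.
It also fails if it takes over 67 s, if anything falls off the work surface, if the arm or the gripper's body presses on something with over 40 N, if the wrist force passes 120 N, or if a joint passes its speed limit or range.

## Working session

There is one attempt and no reset: what is moved stays moved. The work goes in short steps, Python scripts to look and compute and a shell command to move; the robot and the scene stay as the last step left them, time stands still between calls to the robot, and variables do not carry over. Pictures are saved under pics/ and viewed, at most 10 in all, crops included, and the job is handed in when it is done.

```bash
mkdir -p pics
python3 - <<'E'
from workcell import status, optics
import cv2
s=status.observe();print(s)
for n in("top","scene"):
    d=optics.get_image(n);cv2.imwrite(f"pics/{n}0.png",d["image"]);print(n,{k:v for k,v in d.items() if k!="image"})
E
```

```text
{'clock': 0.0, 'qpos': array([ 1.24357993e+00,  2.77163471e-01, -2.79158230e-02,  1.26798018e+00,
       -1.20291784e-05,  1.46739222e+00]), 'joint_velocities': array([ 0.00078434, -0.00076954, -0.0007194 , -0.0010141 ,  0.00063503,
       -0.00026481]), 'effort': array([-1.00169647e-03, -4.45515311e+01,  2.95198435e+01,  1.63882674e-02,
       -1.88490421e-04, -1.08996153e-05]), 'tcp_pos': array([0.13847895, 0.60865823, 0.23012431]), 'ee_rot': array([-3.13934035e+00, -2.21636953e-04,  2.91778013e+00]), 'force': array([ 0.40495263, -0.08060582, -0.36275449]), 'moment': array([ 0.01084155,  0.06113953, -0.01222591]), 'grip_force': 0.0, 'opening': 1.0045601821104648}
top {'fx': 399.89172255283216, 'fy': 399.89172255283216, 'cx': 279.25180611556743, 'cy': 203.85794813955, 'view': array([[-0.00176956, -0.99985232, -0.01709406,  0.01043779],
       [ 0.99098267, -0.00404359,  0.13392906, -0.57351571],
       [-0.13397841, -0.01670293,  0.99084348, -1.02925453],
       [ 0.        ,  0.        ,  0.        ,  1.        ]])}
scene {'fx': 417.2045549768036, 'fy': 417.2045549768036, 'cx': 278.4837375772135, 'cy': 212.16136088793897, 'view': array([[-0.24645736,  0.96911583,  0.00856021,  0.15104067],
       [-0.63096279, -0.16715295,  0.75759214,  0.31348725],
       [ 0.7356254 ,  0.18131299,  0.65267211, -1.43849414],
       [ 0.        ,  0.        ,  0.        ,  1.        ]])}
```

View pics/top0.png

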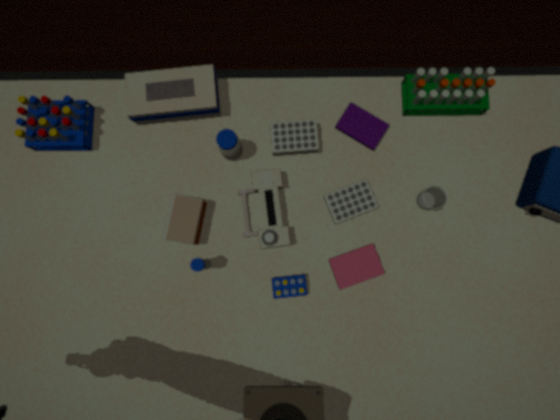

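View pics/scene0.png

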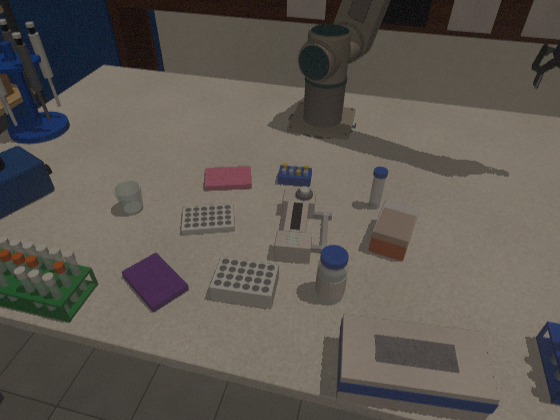

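Top: shallow plate at about (351,202), reader at (265,210) with its button at (270,237) and stop bar at (247,210). The deep plate is at (296,137). Enlarging that region.

Run:
```python
import cv2,numpy as np
im=cv2.imread("pics/top0.png")[160:260,230:390]
im=cv2.resize(im,None,fx=5,fy=5,interpolation=cv2.INTER_CUBIC)
im=np.clip(im.astype(float)*1.5,0,255).astype('uint8')
for i in range(0,160,10): cv2.line(im,(i*5,0),(i*5,8 if i%50 else 20),(0,0,255),1)
for i in range(0,100,10): cv2.line(im,(0,i*5),(8,i*5),(0,0,255),1)
cv2.imwrite("pics/crop1.png",im)
```

```text
(no output)
```

View pics/crop1.png

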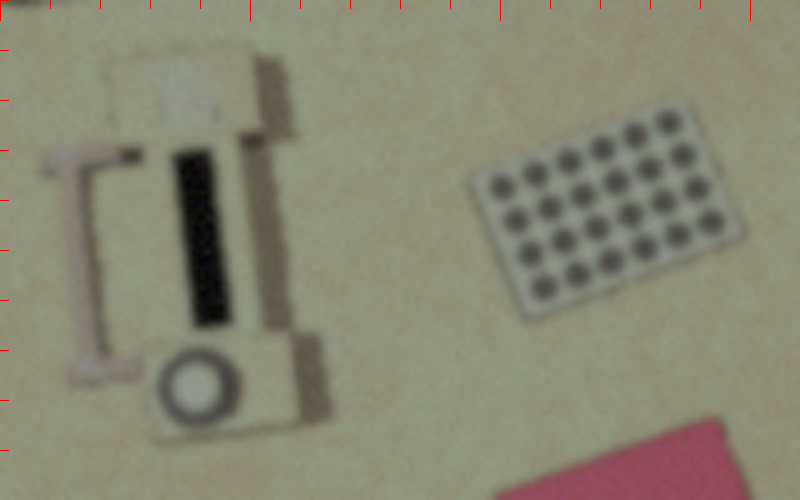

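Crop (÷5 + (230,160)): the plate's corner wells are at (502,187), (669,122), (711,222) and (545,287). The button cap is at (198,388), the pod front corners at (255,45), (290,332) and (302,425), and the stop face runs (91,170)–(104,355).

```bash
cat > h.py <<'E'
import numpy as np
from workcell import status, optics
def ray(d,px,z):
    V=d["view"];R=V[:3,:3];c=-R.T@V[:3,3]
    r=R.T@np.array([(px[0]-d["cx"])/d["fx"],-(px[1]-d["cy"])/d["fy"],-1])
    return c+r*(z-c[2])/r[2]
def proj(d,p):
    q=d["view"][:3,:3]@np.asarray(p)+d["view"][:3,3]
    return np.array([d["cx"]+d["fx"]*q[0]/-q[2],d["cy"]+d["fy"]*q[1]/q[2]])
E
python3 - <<'E'
from h import *
d=optics.get_image("top")
P=lambda x,y,z:ray(d,(230+x/5,160+y/5),z)
np.set_printoptions(precision=4,suppress=True)
for n,l,z in [("corner",[(470,182),(685,97),(747,235),(530,320)],.02),("wells",[(502,187),(669,122),(711,222),(545,287)],.02),
 ("btn",[(198,388)],.07),("podTop",[(110,55),(255,45),(258,130),(290,332),(302,425),(150,440)],.0515),("strip",[(190,152),(212,325)],.0515),("stop",[(91,170),(104,355)],.015)]:
    p=np.array([P(*a,z) for a in l]);print(n,p[:,:2].tolist() if 0 else p[:,:2],"mean",p.mean(0)[:2],"edges",np.linalg.norm(np.diff(p,axis=0),axis=1))
    e=np.diff(p,axis=0)
    if len(e):print(" ang",np.degrees(np.arctan2(e[:,1],e[:,0])))
E
```

```text
corner [[ 0.596  -0.1127]
 [ 0.6425 -0.2306]
 [ 0.5664 -0.2617]
 [ 0.5207 -0.1437]] mean [ 0.5814 -0.1871] edges [0.1268 0.0822 0.1265]
 ang [ -68.5155 -157.804   111.1614]
wells [[ 0.5932 -0.13  ]
 [ 0.6286 -0.2215]
 [ 0.5736 -0.2425]
 [ 0.5385 -0.1521]] mean [ 0.5835 -0.1865] edges [0.0981 0.059  0.0969]
 ang [ -68.8355 -159.1276  111.1783]
btn [[0.4821 0.0331]] mean [0.4821 0.0331] edges []
podTop [[ 0.6607  0.0812]
 [ 0.6657  0.0037]
 [ 0.6196  0.0022]
 [ 0.5122 -0.0142]
 [ 0.4637 -0.0203]
 [ 0.4561  0.0588]] mean [0.563  0.0186] edges [0.0776 0.0461 0.1087 0.0488 0.0795]
 ang [ -86.2929 -178.1555 -171.2802 -172.9277   95.4769]
strip [[0.6079 0.0383]
 [0.516  0.0266]] mean [0.562  0.0325] edges [0.0927]
 ang [-172.7367]
stop [[0.6044 0.0943]
 [0.5029 0.0864]] mean [0.5536 0.0903] edges [0.1018]
 ang [-175.5327]
```

```bash
python3 -m crank '0 0 0 0 0 1 46;0 0 0 0 0 1 46;0 0 0 0 0 1 46;0 0 0 0 0 1 46;0 0 0 0 0 1 46;0 0 0 0 0 1 46;0 0 0 0 0 1 46;0 0 0 0 0 1 46'
cat >> h.py <<'E'
O=np.array([.561,.031]);A=.119
def rd(p): # world->reader xy
    c,s=np.cos(A),np.sin(A);v=np.asarray(p)[:2]-O;return np.array([c*v[0]+s*v[1],-s*v[0]+c*v[1]])
def togo(xr,yr,z,yaw=A+np.pi/2):
    s=status.observe();t=s["tcp_pos"];w=s["ee_rot"]
    from scipy.spatial.transform import Rotation as R
    c,sn=np.cos(A),np.sin(A);g=np.array([O[0]+c*xr-sn*yr,O[1]+sn*xr+c*yr,z])
    G=R.from_euler('xyz',[np.pi,0,yaw]);C=R.from_euler('xyz',w)
    print("t",s["clock"],"tcp",t.round(4),"rdr",rd(t).round(4),"F",s["force"].round(2))
    print(" units tool shift",(C.inv().apply(g-t)/.03).round(2)," in goal axes",(G.inv().apply(g-t)/.03).round(2)," turn",(np.degrees((C.inv()*G).as_rotvec())/8).round(2))
E
python3 - <<'E'
from h import *
d=optics.get_image("top");b=ray(d,(431,199),.035);print("beaker",b,rd(b))
togo(0,-.318,.2)
E
```

```text
clock: 0.95
tcp_pos: [0.1386, 0.6091, 0.2308]
ee_rot: [-3.141, 0.001, 1.795]
force: [1.4, -0.1, 0.1]
opening: 0.54
grip_force: 0.0
beaker [ 0.58546134 -0.39592561  0.035     ] [-0.02639598 -0.42681037]
t 1.0 tcp [0.1386 0.6091 0.2308] rdr [-0.3508  0.6242] F [ 0.01  0.11 -0.23]
 units tool shift [-32.43   8.44   1.05]  in goal axes [-31.41  11.69   1.03]  turn [-0.    0.01  0.73]
```

```bash
python3 -m crank '0 0 0 0 0 0.73 46;-1 0.4 0 0 0 0 46;-1 0.4 0 0 0 0 46;-1 0.4 0 0 0 0 46;-1 0.4 0 0 0 0 46;-1 0.4 0 0 0 0 46;-1 0.4 0 0 0 0 46;-1 0.4 0 0 0 0 46'
python3 -m crank '-1 0.4 0 0 0 0 46;-1 0.4 0 0 0 0 46;-1 0.4 0 0 0 0 46;-1 0.4 0 0 0 0 46;-1 0.4 0 0 0 0 46;-1 0.4 0 0 0 0 46;-1 0.4 0 0 0 0 46;-1 0.4 0 0 0 0 46'
python3 -m crank '-1 0.4 0 0 0 0 46;-1 0.4 0 0 0 0 46;-1 0.4 0 0 0 0 46;-1 0.4 0 0 0 0 46;-1 0.4 0 0 0 0 46;-1 0.4 0 0 0 0 46;-1 0.4 0 0 0 0 46;-1 0.4 0 0 0 0 46'
python3 -c "
from h import *
togo(0,-.318,.2)"
```

```text
clock: 1.8
tcp_pos: [0.2491, 0.4105, 0.2311]
ee_rot: [-3.141, 0.0, 1.702]
force: [1.0, 0.4, -0.4]
opening: 0.54
grip_force: 0.0
clock: 2.6
tcp_pos: [0.375, 0.1848, 0.2312]
ee_rot: [3.142, -0.0, 1.701]
force: [0.1, 0.2, -0.1]
opening: 0.539
grip_force: 0.0
clock: 3.4
tcp_pos: [0.5008, -0.0409, 0.2311]
ee_rot: [-3.141, -0.0, 1.701]
force: [0.6, 0.2, 0.8]
opening: 0.54
grip_force: 0.0
t 3.4 tcp [ 0.5008 -0.0409  0.2311] rdr [-0.0683 -0.0643] F [0.64 0.17 0.82]
 units tool shift [-8.48  2.18  1.04]  in goal axes [-8.46  2.28  1.04]  turn [-0.   -0.    0.08]
```

```bash
python3 -m crank '-1 0.28 0.1 0 0 0.08 46;-1 0.3 0.1 0 0 0 46;-1 0.3 0.1 0 0 0 46;-1 0.3 0.1 0 0 0 46;-1 0.3 0.1 0 0 0 46;-1 0.3 0.1 0 0 0 46;-1 0.3 0.1 0 0 0 46;-1 0.2 0.1 0 0 0 46'
python3 -m crank '-0.2 0 0 0 0 0 46;0 0 0 0 0 0 46'
python3 - <<'E'
from h import *
import cv2
togo(0,-.318,.006)
d=optics.get_image("wrist");cv2.imwrite("pics/w1.png",d["image"])
c,s=np.cos(A),np.sin(A)
for p in [(0,-.04),(-.053,-.04),(.053,-.04)]:print(p,proj(d,[O[0]+c*p[0]-s*p[1],O[1]+s*p[0]+c*p[1],0]))
print(proj(d,[.5664,-.2617,.02]),proj(d,[.6425,-.2306,.02]),proj(d,[.5832,-.187,.02]))
E
```

```text
clock: 4.2
tcp_pos: [0.5972, -0.2711, 0.2067]
ee_rot: [-3.141, -0.0, 1.69]
force: [-0.2, -0.4, 0.3]
opening: 0.541
grip_force: 0.0
clock: 4.4
tcp_pos: [0.5972, -0.2767, 0.2066]
ee_rot: [-3.141, -0.001, 1.688]
force: [0.4, 0.0, -1.0]
opening: 0.541
grip_force: 0.0
t 4.4 tcp [ 0.5972 -0.2767  0.2066] rdr [-0.0006 -0.3098] F [ 0.44  0.03 -0.96]
 units tool shift [-0.28  0.03  6.69]  in goal axes [-0.27  0.02  6.69]  turn [-0.01 -0.01 -0.02]
(0, -0.04) [ 281.53529542 -139.07180562]
(-0.053, -0.04) [ 217.21341077 -138.77846585]
(0.053, -0.04) [ 345.90691967 -139.36537221]
[252.03979281 168.44853074] [333.92595626 145.60199536] [277.75803604  90.18945575]
```

View pics/w1.png

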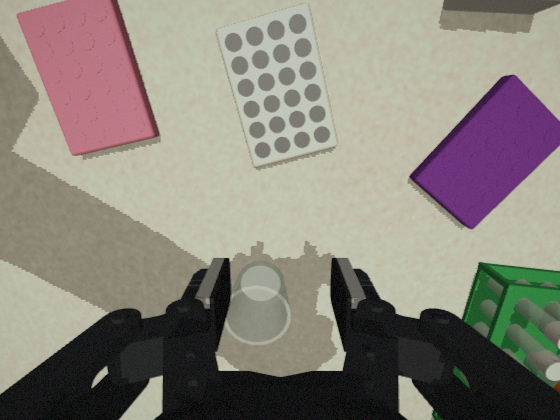

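The wrist view shows the plate's rear corners at (255,167) and (337,146), within 3 px of the prediction. The beaker rim at (258,315) lies well behind the fingers. Descending.

```bash
python3 -m crank '-0.1 0 1 0 0 0 46;0 0 1 0 0 0 46;0 0 1 0 0 0 46;0 0 1 0 0 0 46;0 0 1 0 0 0 46;0 0 1 0 0 0 46;0 0 0.5 0 0 0 46;0 0 0 0 0 0 46'
python3 - <<'E'
from h import *
togo(0,-.28,.006)
E
```

```text
clock: 5.25
tcp_pos: [0.5956, -0.2765, 0.01]
ee_rot: [-3.137, -0.004, 1.689]
force: [-1.2, 0.3, 0.4]
opening: 0.538
grip_force: 0.0
t 5.25 tcp [ 0.5956 -0.2765  0.01  ] rdr [-0.0022 -0.3095] F [-1.17  0.25  0.41]
 units tool shift [0.98 0.07 0.14]  in goal axes [0.98 0.07 0.13]  turn [-0.03 -0.03 -0.  ]
```

```bash
python3 -m crank '0.1 0.05 0.13 0 0 0 46;0.25 0 0 0 0 0 46;0.25 0 0 0 0 0 46;0.25 0 0 0 0 0 46;0.25 0 0 0 0 0 46;0.25 0 0 0 0 0 46;0.25 0 0 0 0 0 46;0.25 0 0 0 0 0 46'
python3 -m crank '0.25 0 0 0 0 0 46;0.25 0 0 0 0 0 46;0.25 0 0 0 0 0 46;0.25 0 0 0 0 0 46;0.25 0 0 0 0 0 46;0 0 0 0 0 0 46'
python3 - <<'E'
from h import *
import cv2
togo(0,-.075,.006)
d=optics.get_image("top")
im=cv2.resize(d["image"][160:260,230:390],None,fx=5,fy=5,interpolation=cv2.INTER_CUBIC)
im=np.clip(im.astype(float)*1.5,0,255).astype('uint8')
cv2.imwrite("pics/crop2.png",im)
E
```

```text
clock: 6.05
tcp_pos: [0.5927, -0.223, 0.0085]
ee_rot: [-3.141, 0.0, 1.688]
force: [-0.5, -1.3, -0.1]
opening: 0.539
grip_force: 0.5
clock: 6.65
tcp_pos: [0.588, -0.1849, 0.0082]
ee_rot: [-3.141, -0.001, 1.689]
force: [0.5, -0.6, -0.1]
opening: 0.541
grip_force: 0.0
t 6.65 tcp [ 0.588  -0.1849  0.0082] rdr [ 0.0012 -0.2176] F [ 0.55 -0.57 -0.11]
 units tool shift [ 4.75 -0.04  0.08]  in goal axes [ 4.75 -0.04  0.07]  turn [-0.   -0.01 -0.01]
```

View pics/crop2.png

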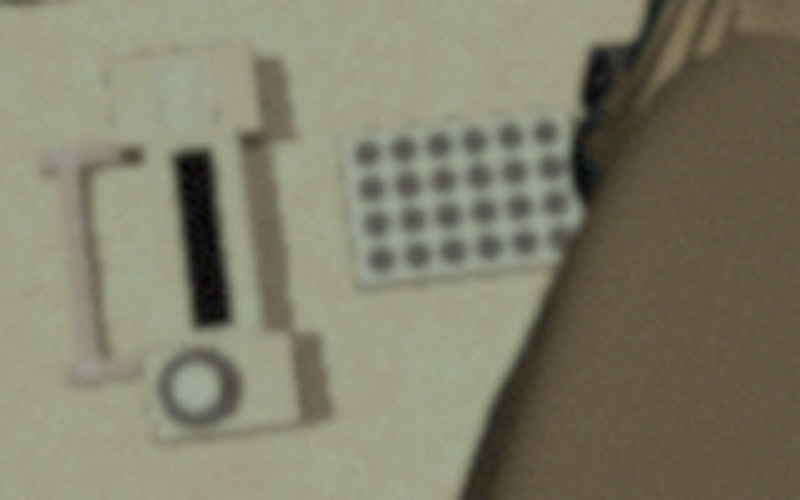

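The plate is now nearly square with the lane: the lead wells are at (367,153) and (381,260), and the top row's end well is at (546,131).

Run:
```python
from h import *
d=optics.get_image("top")
p=[rd(ray(d,(230+x/5,160+y/5),.02)) for x,y in [(367,153),(381,260),(546,131),(560,240)]]
print(np.array(p).round(4),np.mean(p,0))
for a,b in((0,1),(0,2),(1,3)):
    e=p[a]-p[b];print(np.degrees(np.arctan2(e[1],e[0])))
for x,y,z in[(258,130,.0515),(290,332,.0515)]: print(rd(ray(d,(230+x/5,160+y/5),z)))
```

```text
[[ 0.0405 -0.0933]
 [-0.0187 -0.0933]
 [ 0.0405 -0.1917]
 [-0.0197 -0.1908]] [ 0.0106529  -0.14225882]
-0.02931962221921114
90.01789516416636
89.38493385974137
[ 0.05477791 -0.03552499]
[-0.05384496 -0.03913135]
```

Offset is +10.6 mm in x, which leaves almost no lane clearance, so I'll nudge it from its far side with closed fingers.

```bash
python3 -m crank '-0.5 0 0 0 0 0 46;-0.3 0 0.0 0 0 0 46;0 0 -1 0 0 0 0;0 0 -1 0 0 0 0;0 0 -1 0 0 0 0;0 1 -0.5 0 0 0 0;0.6 1 0 0 0 0 0;1 0.9 0 0 0 0 0'
python3 -m crank '1 0 0 0 0 0 0;0.7 0 0 0 0 0 0;0 0 0 0 0 0 0;0 0 0 0 0 0 0'
python3 - <<'E'
from h import *
import cv2
togo(.088,-.142,.008)
d=optics.get_image("top")
im=cv2.resize(d["image"][110:210,230:390],None,fx=5,fy=5,interpolation=cv2.INTER_CUBIC)
im=np.clip(im.astype(float)*1.5,0,255).astype('uint8')
cv2.imwrite("pics/crop3.png",im)
for n,px in("deep centre",(296,137)),("deep low edge L",(274,154)),("R",(320,151)):
  print(n,rd(ray(d,px,.044)))
E
```

```text
clock: 7.55
tcp_pos: [0.6748, -0.1554, 0.1151]
ee_rot: [3.138, 0.002, 1.683]
force: [-0.6, 1.8, 0.3]
opening: 0.0
grip_force: 0.0
clock: 7.95
tcp_pos: [0.6659, -0.1023, 0.1133]
ee_rot: [-3.141, 0.001, 1.688]
force: [0.3, -0.5, -0.6]
opening: -0.001
grip_force: 0.0
t 7.95 tcp [ 0.6659 -0.1023  0.1133] rdr [ 0.0883 -0.1448] F [ 0.34 -0.47 -0.59]
 units tool shift [ 0.1  -0.01  3.51]  in goal axes [ 0.09 -0.01  3.51]  turn [-0.    0.01 -0.02]
deep centre [ 0.18543994 -0.09081174]
deep low edge L [ 0.14584617 -0.02586612]
R [ 0.13857355 -0.15015464]
```

```bash
python3 -m crank '0.09 0 1 0 0 0 0;0 0 1 0 0 0 0;0 0 1 0 0 0 0;0 0 0.5 0 0 0 0;0 -0.2 0 0 0 0 0;0 -0.2 0 0 0 0 0;0 -0.2 0 0 0 0 0;0 0 0 0 0 0 0'
python3 - <<'E'
from h import *
import cv2
togo(.06,-.142,.008)
for n in("top","wrist"):
  d=optics.get_image(n);im=d["image"]
  if n=="top":
    im=cv2.resize(im[160:260,230:390],None,fx=5,fy=5,interpolation=cv2.INTER_CUBIC)
    im=np.clip(im.astype(float)*1.5,0,255).astype('uint8')
  cv2.imwrite(f"pics/n_{n}.png",im)
E
```

```text
clock: 8.8
tcp_pos: [0.648, -0.1016, 0.0101]
ee_rot: [3.14, 0.001, 1.687]
force: [-0.0, -0.3, 1.1]
opening: -0.001
grip_force: 0.0
t 8.8 tcp [ 0.648  -0.1016  0.0101] rdr [ 0.0707 -0.142 ] F [-0.03 -0.27  1.09]
 units tool shift [-0.   -0.36  0.07]  in goal axes [-0.   -0.36  0.07]  turn [ 0.01  0.01 -0.02]
```

View pics/n_top.png

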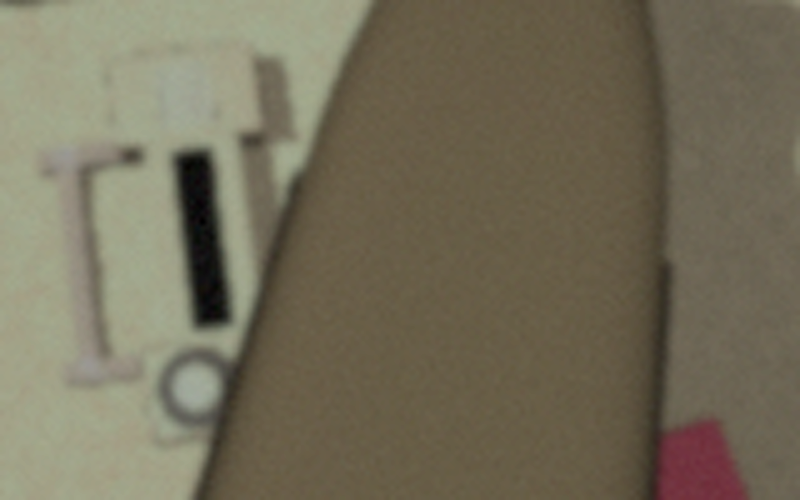

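The arm hides the plate in the top view. I'll finish the nudge and then raise the hand to check.

```bash
python3 -m crank '0 -0.15 0 0 0 0 0;0 -0.15 0 0 0 0 0;0 -0.13 0 0 0 0 0;0 0 0 0 0 0 0'
python3 -m crank '0 0.5 0 0 0 0 0;0 0 -1 0 0 0 0;0 0 -1 0 0 0 0;0 0 -1 0 0 0 0;-1 0 -0.5 0 0 0 46;-1 0 0 0 0 0 46;-1 0 0 0 0 0 46;-1 0 0 0 0 0 46'
python3 -m crank '-0.3 -1 0 0 0 0 46;0 -1 0 0 0 0 46;0 0 0 0 0 0 46'
python3 - <<'E'
from h import *
import cv2
togo(0,-.24,.007)
d=optics.get_image("top")
im=cv2.resize(d["image"][160:260,230:390],None,fx=5,fy=5,interpolation=cv2.INTER_CUBIC)
im=np.clip(im.astype(float)*1.5,0,255).astype('uint8')
cv2.imwrite("pics/crop4.png",im)
E
```

```text
clock: 9.3
tcp_pos: [0.6359, -0.1029, 0.0093]
ee_rot: [3.14, 0.001, 1.688]
force: [1.5, 0.5, 3.1]
opening: -0.001
grip_force: 1.4
clock: 10.1
tcp_pos: [0.6629, -0.2207, 0.1127]
ee_rot: [-3.139, -0.001, 1.688]
force: [0.7, -0.1, -0.2]
opening: 0.542
grip_force: 0.0
clock: 10.4
tcp_pos: [0.5999, -0.2356, 0.1113]
ee_rot: [-3.134, -0.004, 1.685]
force: [0.2, 0.1, -0.9]
opening: 0.541
grip_force: 0.0
t 10.4 tcp [ 0.5999 -0.2356  0.1113] rdr [ 0.007  -0.2693] F [ 0.17  0.12 -0.87]
 units tool shift [ 0.96 -0.21  3.48]  in goal axes [ 0.98 -0.23  3.48]  turn [-0.05 -0.03 -0.03]
```

View pics/crop4.png

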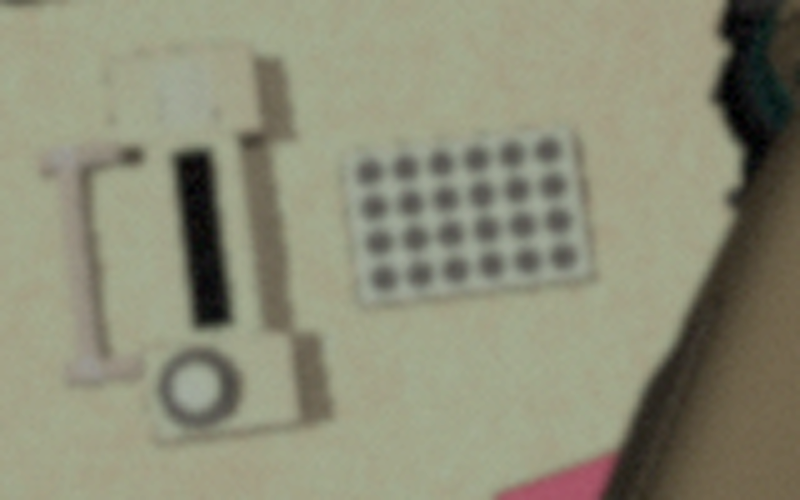

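The plate's wells now run (370,171) to (563,257): about 1 mm off-centre and still square. Back down behind it and push.

```bash
python3 -m crank '0.6 -0.2 0 0 0 0 46;0.5 0 0 0 0 0 46;0 0 1 0 0 0 46;0 0 1 0 0 0 46;0 0 1 0 0 0 46;0 0 0.45 0 0 0 46;0 0 0 0 0 0 46'
python3 -c "
from h import *
togo(0.0,-.075,.007)"
```

```text
clock: 11.15
tcp_pos: [0.594, -0.2023, 0.0074]
ee_rot: [-3.137, -0.003, 1.689]
force: [-0.4, 0.7, -0.1]
opening: 0.541
grip_force: 0.0
t 11.15 tcp [ 0.594  -0.2023  0.0074] rdr [ 0.0051 -0.2355] F [-0.4   0.7  -0.14]
 units tool shift [ 5.35 -0.18  0.03]  in goal axes [ 5.35 -0.17  0.01]  turn [-0.03 -0.02 -0.01]
```

```bash
python3 -m crank '0.1 -0.13 0 0 0 0 46;0.25 0 0 0 0 0 46;0.25 0 0 0 0 0 46;0.25 0 0 0 0 0 46;0.25 0 0 0 0 0 46;0.25 0 0 0 0 0 46;0.25 0 0 0 0 0 46;0.25 0 0 0 0 0 46'
python3 -m crank '0.25 0 0 0 0 0 46;0.25 0 0 0 0 0 46;0.25 0 0 0 0 0 46;0.25 0 0 0 0 0 46;0.25 0 0 0 0 0 46;0.25 0 0 0 0 0 46;0.25 0 0 0 0 0 46;0 0 0 0 0 0 46'
python3 - <<'E'
from h import *
import cv2
togo(0,-.075,.007)
d=optics.get_image("scene")
im=cv2.resize(d["image"][160:280,180:340],None,fx=5,fy=5,interpolation=cv2.INTER_CUBIC)
cv2.imwrite("pics/s5.png",im)
E
```

```text
clock: 11.95
tcp_pos: [0.5854, -0.1487, 0.01]
ee_rot: [3.141, 0.0, 1.688]
force: [0.2, -1.7, 1.1]
opening: 0.536
grip_force: 0.7
clock: 12.75
tcp_pos: [0.5786, -0.0956, 0.0096]
ee_rot: [-3.141, -0.001, 1.689]
force: [0.2, 0.8, 0.2]
opening: 0.536
grip_force: 0.0
t 12.75 tcp [ 0.5786 -0.0956  0.0096] rdr [ 0.0025 -0.1278] F [0.25 0.76 0.18]
 units tool shift [ 1.76 -0.08  0.09]  in goal axes [ 1.76 -0.08  0.09]  turn [-0.01 -0.01 -0.01]
```

View pics/s5.png

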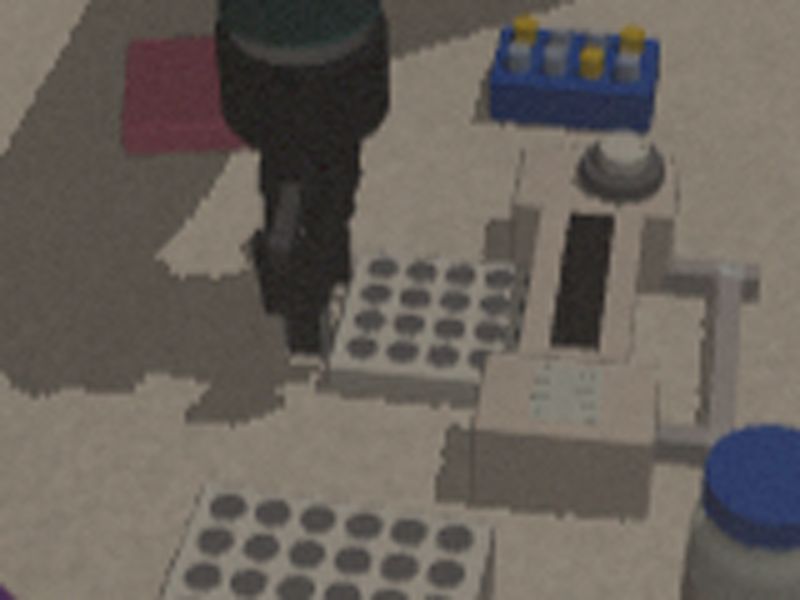

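The plate is entering under the bridge flat, with both fingers behind it and clear of the pods. Continuing to the stop.

```bash
python3 -m crank '0.2 -0.04 0.04 0 0 0 46;0.2 -0.04 0.04 0 0 0 46;0.2 0 0 0 0 0 46;0.2 0 0 0 0 0 46;0.2 0 0 0 0 0 46;0.2 0 0 0 0 0 46;0.2 0 0 0 0 0 46;0 0 0 0 0 0 46'
python3 -m crank '0.08 0 0 0 0 0 46;0.08 0 0 0 0 0 46;0 0 0 0 0 0 46'
python3 -c "
from h import *
togo(0.0,-.075,.007)"
```

```text
clock: 13.6
tcp_pos: [0.5716, -0.0546, 0.0074]
ee_rot: [-3.141, -0.001, 1.689]
force: [-0.4, -0.5, 0.3]
opening: 0.54
grip_force: 0.0
clock: 13.9
tcp_pos: [0.5714, -0.0507, 0.0075]
ee_rot: [3.142, -0.0, 1.688]
force: [0.6, 0.0, -0.2]
opening: 0.538
grip_force: 0.0
t 13.9 tcp [ 0.5714 -0.0507  0.0075] rdr [ 0.0006 -0.0824] F [ 0.57  0.   -0.19]
 units tool shift [ 0.25 -0.02  0.02]  in goal axes [ 0.25 -0.02  0.02]  turn [ 0.   -0.   -0.01]
```

```bash
python3 -m crank '0.07 0 0 0 0 0 46;0.07 0 0 0 0 0 46;0 0 0 0 0 0 46'
python3 -m crank '0.07 0 0 0 0 0 46;0 0 0 0 0 0 46'
python3 -m crank '0.07 0 0 0 0 0 46;0 0 0 0 0 0 46'
python3 -m crank '0.07 0 0 0 0 0 46;0 0 0 0 0 0 46'
```

```text
clock: 14.2
tcp_pos: [0.5709, -0.0465, 0.0076]
ee_rot: [3.142, -0.0, 1.688]
force: [-0.3, 0.1, -0.2]
opening: 0.536
grip_force: 0.0
clock: 14.4
tcp_pos: [0.5707, -0.0444, 0.0075]
ee_rot: [3.142, -0.0, 1.688]
force: [-0.4, 0.5, 0.3]
opening: 0.536
grip_force: 0.1
clock: 14.6
tcp_pos: [0.5706, -0.0427, 0.0076]
ee_rot: [3.141, 0.001, 1.688]
force: [-0.2, -0.8, -0.8]
opening: 0.539
grip_force: 0.6
clock: 14.8
tcp_pos: [0.5714, -0.0424, 0.0081]
ee_rot: [3.14, 0.005, 1.687]
force: [1.7, -6.0, 0.4]
opening: 0.538
grip_force: 3.0
```

Contact with the stop (−6 N). One more small squeeze squares it up, then I back off.

```bash
python3 -m crank '0.06 0 0 0 0 0 46;0 0 0 0 0 0 46;0 0 0 0 0 0 46'
python3 -m crank '-0.2 0 0 0 0 0 46;-0.3 0 0 0 0 0 46;-0.5 0 0 0 0 0 46;0 0 -1 0 0 0 46;0 0 -1 0 0 0 46;0 0 -1 0 0 0 0;-1 0 -1 0 0 0 0;-1 0 -0.5 0 0 0 0'
python3 -m crank '-1 0 0 0 0 0 0;-0.5 0 0 0 0 0 0;0 0 0 0 0 0 0'
python3 - <<'E'
from h import *
import cv2
togo(-.078,.012,.095)
d=optics.get_image("top");print(rd(ray(d,(230+198/5,160+388/5),.07)))
a=cv2.resize(d["image"][165:255,230:340],None,fx=7,fy=6.5,interpolation=cv2.INTER_CUBIC)
cv2.imwrite("pics/crop6.png",np.clip(a.astype(float)*1.5,0,255).astype('uint8'))
E
```

```text
clock: 15.1
tcp_pos: [0.5715, -0.0423, 0.0083]
ee_rot: [3.14, 0.009, 1.687]
force: [1.0, -10.2, -0.4]
opening: 0.537
grip_force: 4.9
clock: 15.9
tcp_pos: [0.582, -0.1293, 0.1456]
ee_rot: [3.138, 0.001, 1.689]
force: [0.4, 0.1, -0.0]
opening: 0.036
grip_force: 0.0
clock: 16.2
tcp_pos: [0.5855, -0.1747, 0.142]
ee_rot: [-3.141, -0.001, 1.685]
force: [0.5, 0.1, 0.7]
opening: 0.002
grip_force: 0.0
t 16.2 tcp [ 0.5855 -0.1747  0.142 ] rdr [-1.000e-04 -2.071e-01] F [0.48 0.07 0.73]
 units tool shift [ 7.29 -2.63  1.57]  in goal axes [ 7.3  -2.6   1.57]  turn [-0.   -0.   -0.04]
[-0.07805789  0.01148163]
```

View pics/crop6.png

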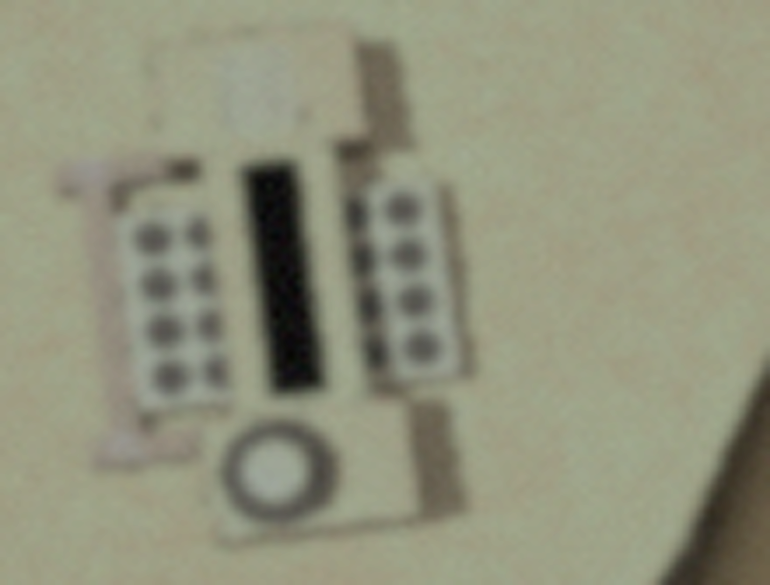

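The plate is home: its leading edge is flush and parallel to the stop bar, from (118,215) to (145,412). Now the button.

```bash
python3 -m crank '1 -0.4 0 0 0 0 0;1 -0.4 0 0 0 0 0;1 -0.4 0 0 0 0 0;1 -0.4 0 0 0 0 0;1 -0.4 0 0 0 0 0;1 -0.4 0 0 0 0 0;1 -0.2 0.5 0 0 0 0;0.3 0 0.5 0 0 0 0'
python3 -m crank '0 0 0.5 0 0 0 0;0 0 0 0 0 0 0;0 0 0 0 0 0 0'
python3 -c "
from h import *
togo(-.078,.012,.075)"
```

```text
clock: 17.05
tcp_pos: [0.4796, 0.0392, 0.1116]
ee_rot: [-3.139, -0.002, 1.692]
force: [0.0, -0.8, -0.0]
opening: 0.0
grip_force: 0.0
clock: 17.35
tcp_pos: [0.4815, 0.0365, 0.097]
ee_rot: [-3.139, -0.001, 1.689]
force: [0.2, 0.2, 0.6]
opening: -0.0
grip_force: 0.0
t 17.35 tcp [0.4815 0.0365 0.097 ] rdr [-0.0783  0.0149] F [0.21 0.16 0.65]
 units tool shift [-0.1   0.01  0.73]  in goal axes [-0.1   0.01  0.73]  turn [-0.02 -0.01 -0.01]
```

```bash
python3 -m crank '-0.1 0 0.4 0 0 0 0;0 0 0.3 0 0 0 0;0 0 0 0 0 0 0'
python3 -m crank '0 0 0.15 0 0 0 0;0 0 0 0 0 0 0'
python3 -m crank '0 0 0.1 0 0 0 0;0 0 0.05 0 0 0 0;0 0 0 0 0 0 0'
```

```text
clock: 17.65
tcp_pos: [0.4817, 0.0324, 0.075]
ee_rot: [-3.139, -0.001, 1.687]
force: [-0.9, -0.3, 0.2]
opening: -0.0
grip_force: 0.0
clock: 17.85
tcp_pos: [0.4831, 0.0324, 0.0718]
ee_rot: [-3.141, 0.0, 1.687]
force: [-0.8, 0.2, 2.3]
opening: 0.001
grip_force: 0.9
clock: 18.15
tcp_pos: [0.4833, 0.0325, 0.0677]
ee_rot: [3.141, 0.001, 1.688]
force: [-0.2, -1.7, 4.4]
opening: -0.002
grip_force: 1.8
```

```bash
python3 -m crank '0 0 0.08 0 0 0 0;0 0 0 0 0 0 0'
python3 -m crank '0 0 0.08 0 0 0 0;0 0 0 0 0 0 0'
python3 -m crank '0 0 0.06 0 0 0 0;0 0 0 0 0 0 0;0 0 0 0 0 0 0'
```

```text
clock: 18.35
tcp_pos: [0.4835, 0.0325, 0.0673]
ee_rot: [3.141, 0.001, 1.688]
force: [-5.3, -1.3, 17.2]
opening: 0.0
grip_force: 8.8
clock: 18.55
tcp_pos: [0.4836, 0.0324, 0.067]
ee_rot: [3.141, 0.001, 1.688]
force: [-11.6, -0.2, 33.6]
opening: 0.001
grip_force: 16.6
clock: 18.85
tcp_pos: [0.4837, 0.0324, 0.0667]
ee_rot: [3.141, 0.001, 1.688]
force: [-14.9, -0.9, 45.4]
opening: 0.002
grip_force: 22.3
```

The button hit bottom: spring force 4.4 N, then a hard stop. Release and look.

```bash
python3 -m crank '0 0 -0.3 0 0 0 0;0 0 -0.5 0 0 0 0;0 0 -1 0 0 0 0;0 0 -1 0 0 0 0;-1 0 -0.5 0 0 0 0;-1 0 0 0 0 0 0;-1 0 0 0 0 0 0;-1 0 0 0 0 0 0'
python3 -m crank '-1 0 0 0 0 0 0;-1 0 0 0 0 0 0;-1 0 0 0 0 0 0;-1 0 0 0 0 0 0;0 0 0 0 0 0 0;0 0 0 0 0 0 0'
python3 - <<'E'
from h import *
import cv2
d=optics.get_image("top");im=d["image"]
print(status.observe()["force"])
cv2.imwrite("pics/end.png",np.clip(cv2.resize(im[55:305,125:455],None,fx=2.4,fy=2.4,interpolation=cv2.INTER_CUBIC).astype(float)*1.5,0,255).astype('uint8'))
E
```

```text
clock: 19.65
tcp_pos: [0.4973, -0.0874, 0.16]
ee_rot: [3.141, -0.0, 1.688]
force: [1.1, -0.1, 0.2]
opening: -0.005
grip_force: 0.0
clock: 20.25
tcp_pos: [0.5108, -0.2058, 0.1594]
ee_rot: [-3.141, -0.001, 1.686]
force: [0.2, 0.2, 0.1]
opening: -0.001
grip_force: 0.0
[-0.57290688  0.58269675  0.37324139]
```

View pics/end.png

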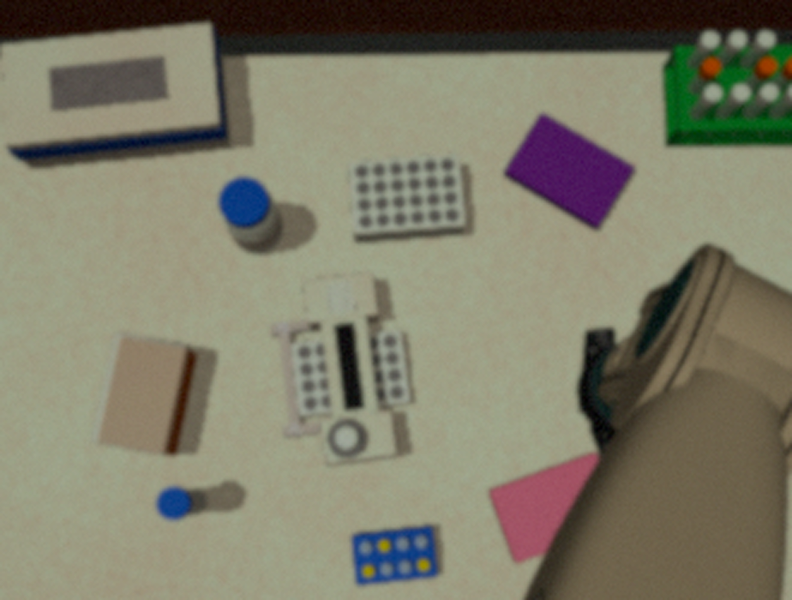

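The plate sits home against the stop at (292,380), the button at (347,438) is released, and the bystanders in view are where they were. The arm is clear.

```bash
python3 -c "
from workcell import order;print(order.hand_in())"
```

```text
the job is handed in; nothing more can be done
None
```

The plate is home, squared against the stop bar, the start button was then pressed to the bottom and released, and the job is handed in at about 20 s; the hand-in returned no verdict, and the press peaked at 45 N on the fingertips.

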